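# Move the stamps over to the new rack in order

## Task

The clerk is swapping the old grey stamp rack for the new wooden one. Move the four stamps across so that they stand in the new rack in the same left-to-right order as they now have in the old one, each upright on its face and fully down in a well of its own. Leave the eraser, the glue stick and the ink pad where they are.

Things in the scene. Friction and masses are not known exactly. Their poses are not given: they have to be found in the camera images.
- old_rack: Old stamp rack of grey plastic, 76 (x) x 250 (y) x 20 mm, fixed, four wells in a row, each 50 (y) x 60 (x) mm, centred at x = 0 and, from the left, y = +90, +30, -30, -90 mm; well floors 6 mm above its underside, walls 14 mm above them. Origin: centre of its underside; x away from the robot, y left. At the start one stamp stands in each well, in an order that varies.
- new_rack: New stamp rack of pale wood, 76 (x) x 250 (y) x 20 mm, fixed, four wells in a row, each 50 (y) x 60 (x) mm, centred at x = 0 and, from the left, y = +90, +30, -30, -90 mm; well floors 6 mm above its underside, walls 14 mm above them. Origin: centre of its underside; x away from the robot, y left. Empty at first; left or right of the old one, parallel to it, ends 50 to 65 mm apart.
- bar_stamp: Wooden rubber stamp with a narrow oblong base 21 (x) x 46 (y) x 17 mm, its long side front to back at the start, and an upright wooden handle about 20 mm thick, 71 mm high in all; 0.04 kg. A good grip is 50 mm above its underside. Its origin is the centre of its underside, z up the handle. Pick it by the handle from above.
- round_stamp: Wooden seal stamp with a round base 34 mm in diameter (with a thin brass band) and a turned wooden handle 17 to 23 mm thick from 21 mm up, 76 mm high in all; 0.05 kg. A good grip is 50 mm above its underside. Its origin is the centre of its underside, z up the handle. Pick it by the handle from above.
- square_stamp: Wooden stamp with a square block 34 x 34 x 18 mm and a slim round handle 17 mm thick that ends in a ball 29 mm thick centred 70 mm up, 82 mm high in all; 0.055 kg. A good grip is 50 to 66 mm above its underside. Its origin is the centre of its underside, z up the handle. Pick it by the handle from above.
- date_stamp: Band date stamp: steel frame 44 (x) x 32 (y) x 34 mm with rubber number bands inside, and a round black handle 18 to 26 mm thick from 39 mm up, 88 mm high in all; 0.09 kg. A good grip is 64 mm above its underside. Its origin is the centre of its underside, z up the handle. Pick it by the handle from above.
- white_eraser: Bystander: white block eraser, 18 x 43 x 12 mm, loose, lying between the two racks' ends. Origin: centre of its underside.
- glue: Bystander: glue stick standing on its end behind the racks, 28 mm in diameter, 88 mm high, loose. Origin: centre of its underside.
- ink_pad: Bystander: closed flat ink pad tin, 69 x 99 x 12 mm, loose, lying behind the left-hand rack. Origin: centre of its underside.
Things that resemble listed ones, but are neither listed nor needed, are in the scene too. Of the things that look like the bar_stamp, the middle-sized one is meant.

How it is judged:
At the end, for the whole second after the job is handed in: Each stamp stands upright (0.1 rad) and at rest on the floor (4 mm) of the new rack's well that matches its old one: first from the left in the first from the left, and so on (measured as 277.5 to 338.5 mm from where it started; one well off falls outside). Eraser, glue and ink pad stay (30 mm) (x of bar_stamp in the frame of new_rack between -0.022 and 0.022 m and z of bar_stamp in the frame of new_rack between 0.002 and 0.01 m and (y of bar_stamp in the frame of new_rack between 0.073 and 0.107 m or y of bar_stamp in the frame of new_rack between 0.013 and 0.047 m or y of bar_stamp in the frame of new_rack between -0.047 and -0.013 m or y of bar_stamp in the frame of new_rack between -0.107 and -0.073 m) and distance of bar_stamp from where it was at the start of the episode between 0.2775 and 0.3385 m and angle between each of bar_stamp, round_stamp, square_stamp, date_stamp's own z axis and vertical below 0.1 rad and linear speed of each of bar_stamp, round_stamp, square_stamp, date_stamp below 0.02 m/s and angular speed of each of bar_stamp, round_stamp, square_stamp, date_stamp below 0.2 rad/s and x of round_stamp in the frame of new_rack between -0.022 and 0.022 m and z of round_stamp in the frame of new_rack between 0.002 and 0.01 m and (y of round_stamp in the frame of new_rack between 0.073 and 0.107 m or y of round_stamp in the frame of new_rack between 0.013 and 0.047 m or y of round_stamp in the frame of new_rack between -0.047 and -0.013 m or y of round_stamp in the frame of new_rack between -0.107 and -0.073 m) and distance of round_stamp from where it was at the start of the episode between 0.2775 and 0.3385 m and x of square_stamp in the frame of new_rack between -0.022 and 0.022 m and z of square_stamp in the frame of new_rack between 0.002 and 0.01 m and (y of square_stamp in the frame of new_rack between 0.073 and 0.107 m or y of square_stamp in the frame of new_rack between 0.013 and 0.047 m or y of square_stamp in the frame of new_rack between -0.047 and -0.013 m or y of square_stamp in the frame of new_rack between -0.107 and -0.073 m) and distance of square_stamp from where it was at the start of the episode between 0.2775 and 0.3385 m and x of date_stamp in the frame of new_rack between -0.022 and 0.022 m and z of date_stamp in the frame of new_rack between 0.002 and 0.01 m and (y of date_stamp in the frame of new_rack between 0.073 and 0.107 m or y of date_stamp in the frame of new_rack between 0.013 and 0.047 m or y of date_stamp in the frame of new_rack between -0.047 and -0.013 m or y of date_stamp in the frame of new_rack between -0.107 and -0.073 m) and distance of date_stamp from where it was at the start of the episode between 0.2775 and 0.3385 m); the robot touches nothing.
It fails at once if the eraser is moved by more than 30 mm (distance of white_eraser from where it was at the start of the episode above 0.03 m).
It fails at once if the glue stick is moved by more than 30 mm (distance of glue from where it was at the start of the episode above 0.03 m).
It fails at once if the ink pad is moved by more than 30 mm (distance of ink_pad from where it was at the start of the episode above 0.03 m).
It fails at once if the glue stick is knocked over (angle between glue's own z axis and vertical above 0.5 rad).
It also fails if it takes over 96 s, if anything falls off the work surface, if the arm or the gripper's body presses on something with over 40 N, if the wrist force passes 120 N, or if a joint passes its speed limit or range.

## Robot

A 7-joint arm with a two-finger parallel gripper is mounted at the origin on a cart in front of the work surface, level with it; the furniture and walls round the work are solid. World frame = base frame: x ahead of the robot, y to its left, z up, the work surface at z = 0. Lengths are in m, angles in rad, forces in N, time in s.
With the tool pointing down it reaches from about 0.425 to 0.875 m from the base axis. Payload 4.7 kg.
Tool frame: the origin (TCP) lies on the mounting face of the last link; the fingertips stand 182 mm ahead of it and the grasp point (between the pads) lies ahead of it (ctrl.grip_point_offset is the z of the grasp point in the tool frame, in m); z points along the fingers, y is the line along which they close (so a half turn about z gives the same grasp; the last joint's range is limited). The gripper opens to 87 mm and grips with 3 to 60 N. Pads are 19 mm wide; open, the fingers measure 117 mm over their backs; the gripper's body (75 mm by 190 mm) begins 51 mm behind the grasp point.
Start: joints at [0.014, 0.321, -0.07, 1.45, 0.023, 1.371, -0.057], TCP at [0.65, -0, 0.405] pointing down, gripper open.
Joint ranges: [-2.86, 2.86], [-0.3, 2.09], [-1.38, 1.24], [0.06, 2.45], [-1.56, 4.7], [0.09, 2.05], [-2.69, 2.69]. Speed limits (rad/s): [2.57, 2.57, 3.14, 3.14, 3.14, 3.14, 3.14].

## Interface

Orientations are given as a rotation vector (axis times angle).
In Python, from bench import ctrl gives the robot as it stands.
- The arm moves only by the tool inch_along, called after "Request:" as name(argument=value, ...) on one line, values as JSON. Schema: {"type":"object","properties":{"offsets":{"type":"array","items":{"type":"number"},"minItems":5,"maxItems":100},"force":{"type":"number"},"only":{"type":"string"},"quiet":{"type":"boolean"},"lines":{"type":"string"}},"required":["offsets"],"additionalProperties":false}. offsets is one flat list of numbers that holds 1 to 20 rows one after another, with no inner brackets; each row has 5 numbers: dx, dy, dz in normalised numbers (1 is 0.4 m), then a turn about the tool's z in normalised numbers (1 is 2 rad), then the opening from 0.0 (shut) to 1.0 (fully open); each row is the pose to reach, as a shift and turn from the pose commanded when the call began, along the tool's axes at that moment; what a row does not reach only later rows make up. A row lasts 1/10 s, in which the tool goes at most 0.05 m and 0.15 rad, less where a joint would pass 70% of its speed; a pose out of reach is approached as far as the arm can. The fingers move at their own pace and stop on an object; force is the grip in N (left out, the last holds). Time passes only in rows, so rows that do not move let the fingers close. The tool returns the time, the measured TCP pose, the force, the opening and the grip force at its end. only (a regular expression) keeps the lines of the reply that match it, lines (a string "A,B") keeps lines A to B, and quiet returns only ok. Shift and turn numbers lie between -1 and 1, and a call with a number outside is refused. Input that does not fit is refused with a message, and nothing moves.
- ctrl.get_state(): the state, without advancing time (a new reading comes with each control period).
- ctrl.get_image(name): name is "scene" or "side" or "wrist"; returns (picture, depth): 384x512x3 uint8, red, green, blue; 384x512 float32, m along the optical axis (not along the pixel's ray), 0 where there is no reading.
- ctrl.camera_model(name): a dict with "vertical_fov" (degrees; the focal length in pixels is half the picture's height over the tangent of half this angle, whatever the lens; pixels are square), "cx", "cy" (the principal point, pixels), "rvec" (rotation vector, rad) and "tvec" (3), from world to camera coordinates, as OpenCV has them; the wrist camera has in their place "hand_eye" (4x4, takes a point from camera to tool coordinates, whose origin is the TCP and whose axes are the flange's). Camera axes: x right, y down, z forward; pixel columns grow to the right and rows downward; lengths in m; the calibration is good to about 2 mm. A picture is of the moment at which its call begins: read the wrist's pose just before it. camera_model takes no time and is no camera call.
- ctrl.close_job(): hands the job in; it is judged then, once.
The state is a dict: "time": time; "joint_positions": joint angles; "qd": joint speeds; "joint_torque": joint torques, N m; "position": TCP position; "tool_rot": TCP orientation; "ft_force": force on the tool from outside, world axes, zero at the start; "torque": the same for the moment, N m; "grip_width": opening from 0.0 (shut) to 1.0 (fully open); "grip_force": force on a finger pad.
Only numpy, scipy, OpenCV 4.12 (cv2) and the standard library are available. Lean on these libraries where they do the work, as an engineer would, in place of code of your own. Each camera call takes 0.05 s, during which the arm holds its last target. There are 200 camera calls.

## Working session

There is one attempt and no reset: what is moved stays moved. The work goes in short steps, Python scripts to look and compute and a tool call to move; the robot and the scene stay as the last step left them, time stands still between calls to the robot, and variables do not carry over. Pictures are saved under pics/ and viewed, at most 14 in all, crops included, and the job is handed in when it is done.

```bash
mkdir -p pics
```

Create h.py:
```python
import numpy as np,cv2
from scipy.spatial.transform import Rotation as R
from bench import ctrl
def grab(n):
    s=ctrl.get_state(); im,d=ctrl.get_image(n); np.savez('/tmp/%s.npz'%n,im=im,d=d,p=s['position'],r=s['tool_rot']); return im,d
def pts(n):
    z=np.load('/tmp/%s.npz'%n); d=z['d']; m=ctrl.camera_model(n)
    f=d.shape[0]/2/np.tan(np.radians(m['vertical_fov'])/2)
    v,u=np.mgrid[:d.shape[0],:d.shape[1]]
    P=np.stack([(u-m['cx'])/f*d,(v-m['cy'])/f*d,d],-1)
    if 'hand_eye' in m:
        H=np.array(m['hand_eye']); P=P@H[:3,:3].T+H[:3,3]
        return P@R.from_rotvec(z['r']).as_matrix().T+z['p'], z['im'], d
    return (P-np.array(m['tvec']).ravel())@R.from_rotvec(np.array(m['rvec']).ravel()).as_matrix(), z['im'], d
```

Run:
```python
from h import *
for n in ['scene','side','wrist']:
    im,d=grab(n); cv2.imwrite('pics/%s0.png'%n,cv2.resize(im[:,:,::-1],(800,600)))
    print(n,{k:np.round(v,3).tolist() if not isinstance(v,str) else v for k,v in ctrl.camera_model(n).items()})
s=ctrl.get_state();print(s['position'],s['tool_rot'],ctrl.grip_point_offset,s['time'])
```

```text
scene {'vertical_fov': 50.335, 'cx': 260.185, 'cy': 190.693, 'rvec': [2.225, -1.068, 0.42], 'tvec': [-0.427, 0.358, 0.768]}
side {'vertical_fov': 55.62, 'cx': 251.755, 'cy': 192.607, 'rvec': [0.735, -2.506, 1.278], 'tvec': [0.496, 0.272, 0.579]}
wrist {'vertical_fov': 64.039, 'cx': 254.978, 'cy': 199.856, 'hand_eye': [[-0.001, -0.963, -0.269, 0.073], [1.0, -0.001, -0.0, 0.001], [-0.0, -0.269, 0.963, 0.019], [0.0, 0.0, 0.0, 1.0]]}
[ 6.49863352e-01 -5.26151462e-05  4.03926297e-01] [-2.22079676e+00 -2.22079436e+00  1.69264511e-03] 0.1635 0.15
```

View pics/scene0.png

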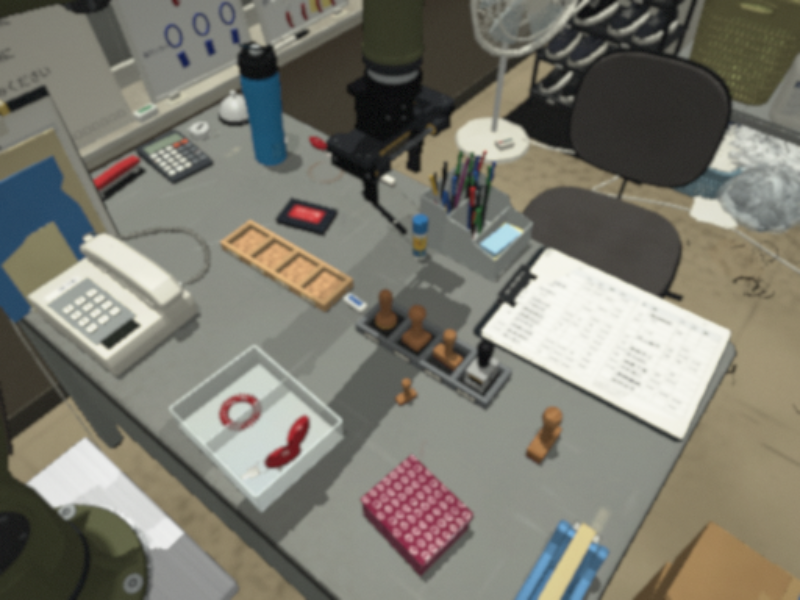

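View pics/wrist0.png

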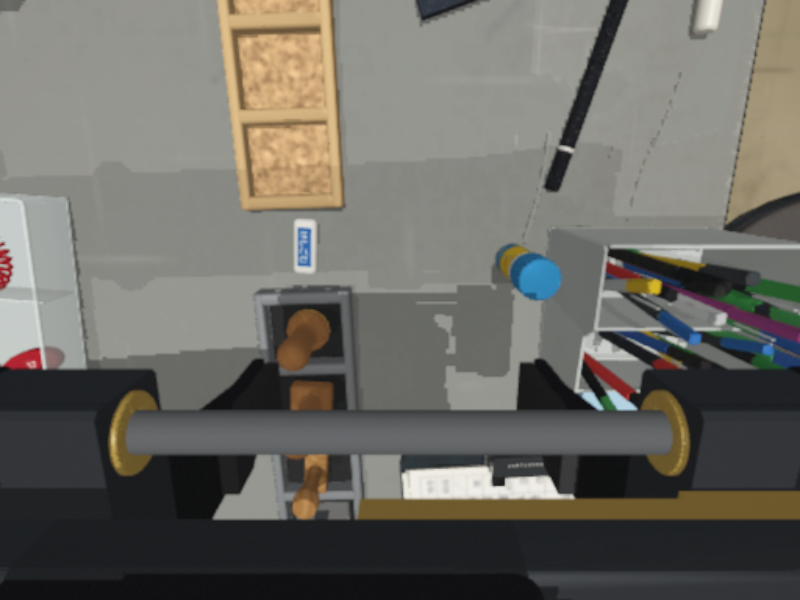

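View pics/side0.png

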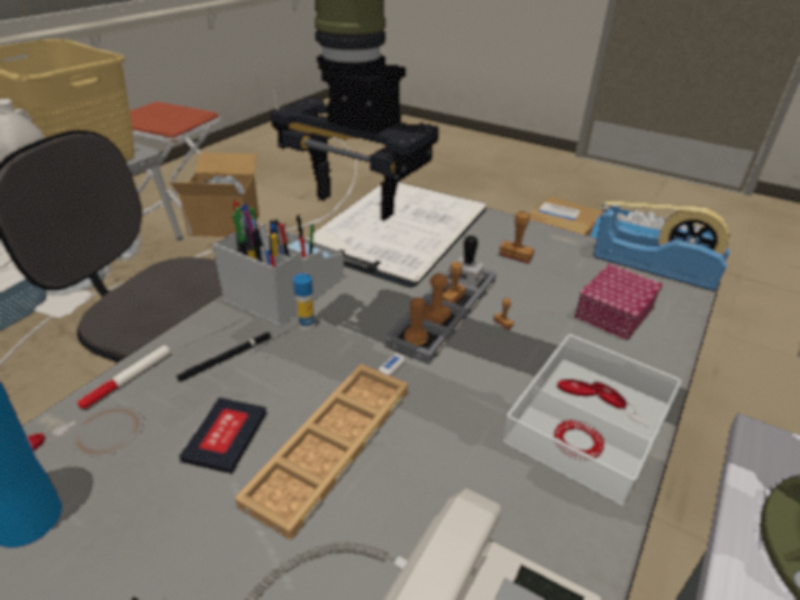

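The scene view (at 800×600) shows the old rack with round (385,310), square (417,328), bar (448,350) and date (483,365), and the new rack at (287,262) on its left. Two other things could pass for the bar stamp: a small one at (405,390) and a large one at (545,433). Both stand on the desk, so the middle-sized one is in the rack at (448,350). The wrist view shows the rack ends, the eraser at (305,246) and the glue at (530,272).

Run:
```python
from h import *
PP=[];CC=[]
for n in ['scene','side','wrist']:
    P,im,d=pts(n); m=(d>0)&(P[...,0]>.3)&(P[...,0]<.95)&(abs(P[...,1])<.5)&(P[...,2]<.12)&(P[...,2]>-.02)
    print(n,'table z',np.median(P[m][abs(P[m][:,2])<.01][:,2]))
    for lab,(a,b) in dict(old=None or (.014,.026)).items() if False else []: pass
    p=P[m]; c=im[m]
    PP.append(p);CC.append(c)
    # map of z max
    r=(p[:,2]>.014)&(p[:,2]<.026)
    hsv=cv2.cvtColor(c[None],cv2.COLOR_RGB2HSV)[0]
    w=r&(hsv[:,0]>8)&(hsv[:,0]<25)&(hsv[:,1]>60)&(hsv[:,2]>120)&(p[:,1]>-.05)
    if w.sum()>50: print(n,'new',w.sum(),cv2.minAreaRect((p[w][:,:2]*1000).astype(np.float32)),np.percentile(p[w],[1,99],axis=0).round(3).tolist())
# height map all
for n,p,c in zip(['scene','side','wrist'],PP,CC):
    k=(p[:,2]>.045)&(p[:,2]<.1)
    q=p[k]; g=np.zeros((650,1000),np.uint8); ij=((q[:,:2]-[.3,-.5])*1000).astype(int); g[ij[:,0].clip(0,649),ij[:,1].clip(0,999)]=255
    g=cv2.dilate(g,np.ones((5,5)))
    N,L,S,_=cv2.connectedComponentsWithStats(g)
    lab=L[ij[:,0].clip(0,649),ij[:,1].clip(0,999)]
    for i in range(1,N):
        s=lab==i
        if s.sum()>15 and max(S[i][2:4])<70: print(n,s.sum(),'min',q[s].min(0).round(3),'max',q[s].max(0).round(3),'mean',q[s].mean(0).round(3))
# topdown color map combined
g=np.zeros((450,700,3),np.uint8)
p=np.vstack(PP);c=np.vstack(CC);o=np.argsort(p[:,2]);p=p[o];c=c[o]
i=((.9-p[:,0])*1000).astype(int);j=((.35-p[:,1])*1000).astype(int);k=(i>=0)&(i<450)&(j>=0)&(j<700)
g[i[k],j[k]]=c[k]
g=cv2.dilate(g,np.ones((2,2)));cv2.imwrite('pics/top.png',g[:,:,::-1])
im=np.load('/tmp/scene.npz')['im'];cv2.imwrite('pics/crop.png',cv2.resize(im[175:300,215:375,::-1],(800,600),interpolation=cv2.INTER_CUBIC))
```

```text
scene table z 0.0005415721134640679
scene new 840 ((563.7225341796875, 176.06814575195312), (79.73920440673828, 250.939208984375), 1.9692186117172241) [[0.524, 0.051, 0.014], [0.604, 0.299, 0.022]]
side table z 3.7598336834930552e-06
side new 1986 ((586.6961669921875, 136.79502868652344), (173.867431640625, 349.0047607421875), 27.723573684692383) [[0.523, 0.056, 0.014], [0.603, 0.303, 0.021]]
wrist table z 0.0007462893080019684
wrist new 3647 ((687.5419311523438, 90.84766387939453), (315.5851135253906, 225.54299926757812), 5.869206428527832) [[0.53, 0.052, 0.015], [0.607, 0.186, 0.022]]
scene 121 min [0.403 0.449 0.045] max [0.423 0.462 0.1  ] mean [0.413 0.457 0.073]
scene 23 min [ 0.478 -0.166  0.045] max [ 0.489 -0.155  0.05 ] mean [ 0.483 -0.161  0.048]
scene 185 min [ 0.532 -0.372  0.045] max [ 0.555 -0.346  0.094] mean [ 0.54 -0.36  0.08]
scene 135 min [ 0.562 -0.121  0.046] max [ 0.59  -0.095  0.089] mean [ 0.572 -0.111  0.076]
scene 109 min [ 0.564 -0.056  0.045] max [ 0.585 -0.036  0.083] mean [ 0.571 -0.049  0.069]
scene 83 min [ 0.566 -0.179  0.045] max [ 0.586 -0.161  0.0
[... 4202 characters left out ...]
wrist 84 min [0.823 0.021 0.047] max [0.828 0.025 0.1  ] mean [0.825 0.023 0.08 ]
wrist 81 min [0.829 0.001 0.064] max [0.839 0.004 0.1  ] mean [0.834 0.003 0.087]
wrist 332 min [ 0.839 -0.038  0.045] max [ 0.869 -0.011  0.1  ] mean [ 0.852 -0.022  0.079]
wrist 69 min [ 0.846 -0.004  0.047] max [0.859 0.007 0.1  ] mean [0.853 0.001 0.084]
wrist 257 min [ 0.865 -0.039  0.051] max [ 0.892 -0.028  0.1  ] mean [ 0.876 -0.032  0.077]
wrist 26 min [ 0.874 -0.003  0.072] max [0.881 0.002 0.097] mean [ 0.878 -0.     0.083]
wrist 153 min [ 0.889 -0.062  0.045] max [ 0.892 -0.05   0.084] mean [ 0.891 -0.055  0.06 ]
wrist 87 min [ 0.889 -0.006  0.064] max [0.892 0.    0.1  ] mean [ 0.891 -0.003  0.087]
```

View pics/top.png

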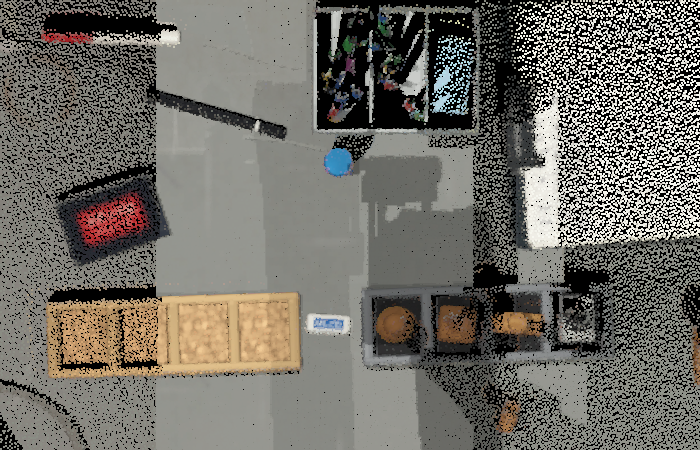

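View pics/crop.png

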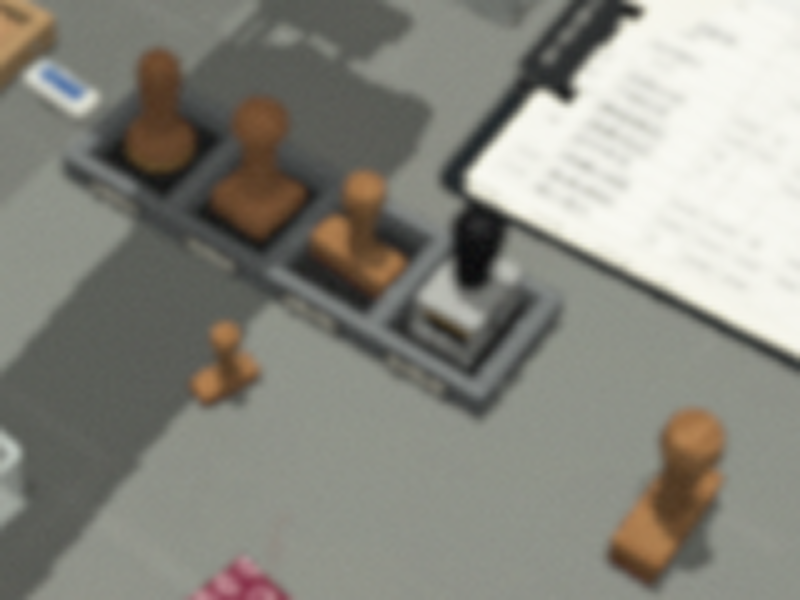

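The crop confirms the choice: the middle-sized bar stamp is in the third well of the old rack, and the small and large ones stand on the desk. The top map shows both racks turned by about 2°, with the bar's base lying lengthwise along the rack's y. Next I move the wrist camera over the old rack to measure.

Careful with the scale: shifts go in shares of 0.4 m and turns go in shares of 2 rad. That gives: -0.21 m / 0.4 = -0.525, -0.05 m / 0.4 = -0.125.

Request:
inch_along(offsets=[-0.125, -0.025, -0.05, 0, 1, -0.25, -0.05, -0.1, 0, 1, -0.375, -0.075, -0.1, 0, 1, -0.475, -0.125, -0.1, 0, 1, -0.525, -0.125, -0.1, 0, 1, -0.525, -0.125, -0.1, 0, 1, -0.525, -0.125, -0.1, 0, 1, -0.525, -0.125, -0.1, 0, 1], force=20)

```text
time: 0.95
position: [0.6006, -0.2081, 0.4444]
tool_rot: [-2.218, -2.224, -0.001]
ft_force: [-0.1, 0.4, -0.0]
grip_width: 0.999
grip_force: 0.0
```

Run:
```python
from h import *
im,d=grab('wrist'); cv2.imwrite('pics/w1.png',cv2.resize(im[:,:,::-1],(800,600)))
P,im,d=pts('wrist')
m=(d>0)&(P[...,0]>.5)&(P[...,0]<.66)&(P[...,1]>-.3)&(P[...,1]<.03)
p=P[m]
r=p[(p[:,2]>.016)&(p[:,2]<.024)]; print('rim',len(r),np.percentile(r,[1,99],axis=0).round(4).tolist(),cv2.minAreaRect((r[:,:2]*1000).astype(np.float32)))
np.savez('/tmp/w1.npz',**np.load('/tmp/wrist.npz'))
```

```text
rim 5014 [[0.5374, -0.2596, 0.0165], [0.6164, -0.0134, 0.0238]] ((576.6935424804688, -136.67465209960938), (76.68634796142578, 249.83590698242188), 1.6840310096740723)
```

View pics/w1.png

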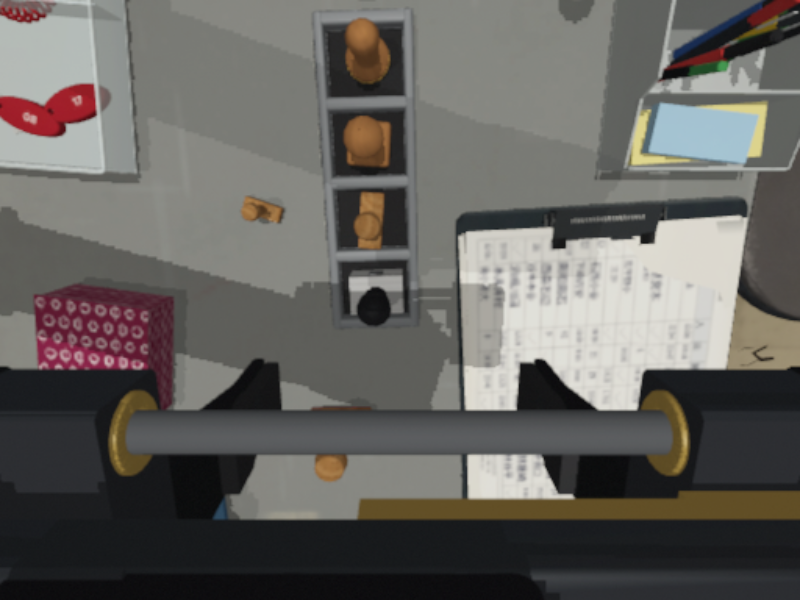

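This wrist view shows the whole old rack with round (367,45), square (367,138), bar (370,220) and date (374,295). The bar's base is lengthwise along the rack. The rim fit gives 76.7×249.8 mm, which matches the given size. I'll take the same view of the new rack.

Converted, 0.31 m / 0.4 = 0.775, 0.29 m / 0.4 = 0.725.

Request:
inch_along(offsets=[0.125, 0, 0, 0, 1, 0.25, 0, 0, 0, 1, 0.375, 0, 0, 0, 1, 0.5, 0, 0, 0, 1, 0.625, -0.025, 0, 0, 1, 0.725, -0.025, 0, 0, 1, 0.775, -0.025, 0, 0, 1, 0.775, -0.025, 0, 0, 1, 0.775, -0.025, 0, 0, 1, 0.775, -0.025, 0, 0, 1], force=20)

```text
time: 2.0
position: [0.5902, 0.0985, 0.4447]
tool_rot: [2.223, 2.219, -0.001]
ft_force: [0.2, -1.1, 0.0]
grip_width: 0.998
grip_force: 0.0
```

Run:
```python
from h import *
im,d=grab('wrist'); cv2.imwrite('pics/w2.png',cv2.resize(im[:,:,::-1],(800,600)))
P,im,d=pts('wrist')
m=(d>0)&(P[...,0]>.5)&(P[...,0]<.63)&(P[...,1]>.03)&(P[...,1]<.33)
p=P[m]
r=p[(p[:,2]>.016)&(p[:,2]<.024)]; R1=cv2.minAreaRect((r[:,:2]*1000).astype(np.float32)); print('new',len(r),R1)
# stamps from w1
np.savez('/tmp/wrist.npz',**np.load('/tmp/w1.npz'))
P,im,d=pts('wrist'); s=(d>0)&(P[...,0]>.54)&(P[...,0]<.615)&(P[...,1]>-.27)&(P[...,1]<-.01)
p=P[s]; c=np.array([.5767,-.1367]); a=np.radians(1.684); ey=np.array([-np.sin(a),np.cos(a)])
for k in [.09,.03,-.03,-.09]:
    w=c+k*ey; q=p[(abs(p[:,1]-w[1])<.024)]; zt=q[:,2].max(); t=q[q[:,2]>zt-.006]
    b=q[(q[:,2]>.013)&(abs(q[:,0]-w[0])<.027)]; b=b[b[:,2]<.045]
    print('well',w.round(4),'top z',zt.round(4),'topxy',((t.max(0)+t.min(0))/2).round(4)[:2],'base',np.percentile(b,[2,98],axis=0)[:,:2].round(4).tolist())
```

```text
new 4547 ((565.3206176757812, 175.64869689941406), (76.9887924194336, 248.4870147705078), 1.6862088441848755)
well [ 0.5741 -0.0467] top z 0.084 topxy [ 0.5772 -0.0449] base [[0.5606, -0.0613], [0.5922, -0.0327]]
well [ 0.5758 -0.1067] top z 0.09 topxy [ 0.5764 -0.1072] base [[0.5605, -0.1239], [0.5941, -0.092]]
well [ 0.5776 -0.1667] top z 0.3811 topxy [ 0.583  -0.1834] base [[0.5682, -0.1902], [0.5876, -0.1457]]
well [ 0.5793 -0.2267] top z 0.3411 topxy [ 0.5532 -0.2048] base [[0.5609, -0.241], [0.6034, -0.2102]]
```

D = (−0.011, +0.312) m; the two racks' yaws agree. I'll work from left to right so a held stamp never passes over a standing one. Round stamp first.

Converted, -0.1435 m / 0.4 = -0.3588, 0.02 m / 0.4 = 0.05.

Request:
inch_along(offsets=[-0.1, -0.01, 0.05, 0, 1, -0.2, -0.02, 0.125, 0, 1, -0.3, -0.0325, 0.2, 0, 1, -0.3588, -0.0325, 0.275, 0, 1, -0.3588, -0.0325, 0.325, 0, 1, -0.3588, -0.0325, 0.325, 0, 1, -0.3588, -0.0325, 0.325, 0, 1, -0.3588, -0.0325, 0.325, 0, 1], force=20)

```text
time: 2.85
position: [0.5777, -0.0431, 0.3165]
tool_rot: [2.219, 2.221, 0.003]
ft_force: [0.4, 0.2, 0.7]
grip_width: 1.0
grip_force: 0.0
```

Run:
```python
from h import *
im,d=grab('wrist'); s=ctrl.get_state();print(s['position'],s['tool_rot'])
im,d=grab('scene');im2,d=grab('side'); cv2.imwrite('pics/s1.png',np.hstack([cv2.resize(im[100:300,180:380,::-1],(400,400)),cv2.resize(im2[60:260,180:380,::-1],(400,400))]))
```

```text
[ 0.57771763 -0.04294718  0.31662531] [2.21874435 2.2209688  0.0035423 ]
```

View pics/s1.png

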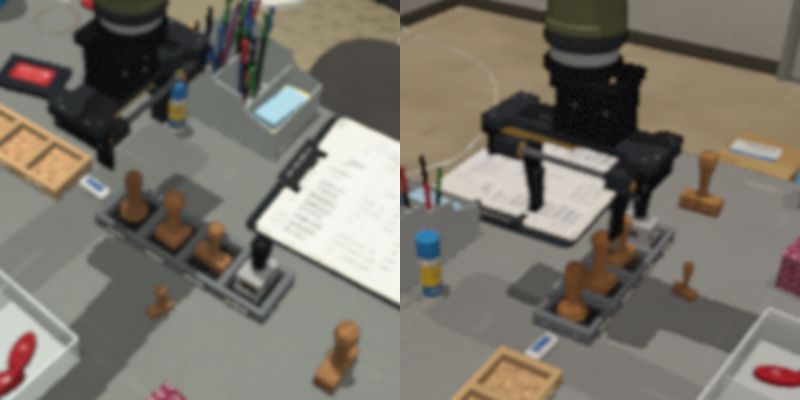

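The scene crop (left) and side crop (right) show the open gripper just above the round stamp at (133,195) and (572,290). Descending.

Converted, 0.097 m / 0.4 = 0.2425, -0.002 m / 0.4 = -0.005.

Request:
inch_along(offsets=[-0.005, 0, 0.075, 0, 1, -0.005, 0, 0.15, 0, 1, -0.005, 0, 0.2125, 0, 1, -0.005, 0, 0.2425, 0, 1, -0.005, 0, 0.2425, 0, 1, -0.005, 0, 0.2425, 0, 1, -0.005, 0, 0.2425, 0, 0, -0.005, 0, 0.2425, 0, 0, -0.005, 0, 0.2425, 0, 0, -0.005, 0, 0.2425, 0, 0, -0.005, 0, 0.2425, 0, 0, -0.005, 0, 0.2425, 0, 0, -0.005, 0, 0.2425, 0, 0, -0.005, 0, 0.2425, 0, 0], force=20)

```text
time: 4.4
position: [0.577, -0.0455, 0.2177]
tool_rot: [-2.221, -2.221, 0.0]
ft_force: [-0.4, -0.4, -0.7]
grip_width: 0.356
grip_force: 0.0
```

Converted, -0.08 m / 0.4 = -0.2, -0.05 m / 0.4 = -0.125.

Request:
inch_along(offsets=[0, 0, 0, 0, 0, 0, 0, 0, 0, 0, 0, 0, 0, 0, 0, 0, 0, 0, 0, 0, 0, 0, 0, 0, 0, 0, 0, 0, 0, 0, 0, 0, -0.05, 0, 0, 0, 0, -0.125, 0, 0, 0, 0, -0.2, 0, 0, 0, 0, -0.2, 0, 0, 0, 0, -0.2, 0, 0], force=20)

```text
time: 5.5
position: [0.5772, -0.0456, 0.2984]
tool_rot: [2.221, 2.221, 0.002]
ft_force: [-0.4, 0.6, -0.8]
grip_width: 0.237
grip_force: 19.4
```

Converted, 0.312 m / 0.4 = 0.78, -0.011 m / 0.4 = -0.0275.

Request:
inch_along(offsets=[0.075, -0.0025, 0, 0, 0, 0.175, -0.005, 0, 0, 0, 0.275, -0.0075, 0, 0, 0, 0.375, -0.01, 0, 0, 0, 0.475, -0.015, 0, 0, 0, 0.575, -0.02, 0, 0, 0, 0.6625, -0.025, 0, 0, 0, 0.725, -0.0275, 0, 0, 0, 0.7625, -0.0275, 0, 0, 0, 0.78, -0.0275, 0, 0, 0, 0.78, -0.0275, 0, 0, 0, 0.78, -0.0275, 0, 0, 0, 0.78, -0.0275, 0, 0, 0], force=20)

```text
time: 6.8
position: [0.5666, 0.2646, 0.2977]
tool_rot: [2.224, 2.218, -0.001]
ft_force: [-1.1, -0.8, -0.2]
grip_width: 0.241
grip_force: 19.4
```

Run:
```python
from h import *
im,d=grab('scene');im2,d=grab('side'); cv2.imwrite('pics/s2.png',np.hstack([cv2.resize(im[80:280,100:300,::-1],(400,400)),cv2.resize(im2[160:360,120:320,::-1],(400,400))]))
```

```text
(no output)
```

View pics/s2.png

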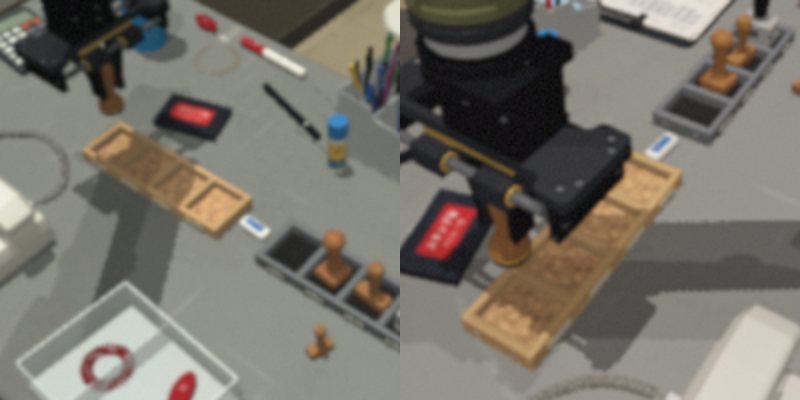

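The round stamp hangs upright over the leftmost well (scene 110,90; side 508,250). Lower, release and raise.

Converted, 0.079 m / 0.4 = 0.1975, 0.002 m / 0.4 = 0.005.

Request:
inch_along(offsets=[0.005, 0, 0.075, 0, 0, 0.005, 0, 0.1375, 0, 0, 0.005, 0, 0.175, 0, 0, 0.005, 0, 0.19, 0, 0, 0.005, 0, 0.1975, 0, 0, 0.005, 0, 0.1975, 0, 0, 0.005, 0, 0.1975, 0, 0, 0.005, 0, 0.1975, 0, 0], force=20)

```text
time: 7.7
position: [0.5664, 0.2687, 0.2199]
tool_rot: [2.221, 2.221, 0.003]
ft_force: [0.6, -0.5, 0.1]
grip_width: 0.239
grip_force: 19.4
```

Request:
inch_along(offsets=[0, 0, 0, 0, 0.7, 0, 0, 0, 0, 0.7, 0, 0, 0, 0, 0.7, 0, 0, 0, 0, 0.7, 0, 0, 0, 0, 0.7, 0, 0, 0, 0, 0.7, 0, 0, -0.075, 0, 0.7, 0, 0, -0.175, 0, 0.7, 0, 0, -0.25, 0, 0.7, 0, 0, -0.25, 0, 0.7, 0, 0, -0.25, 0, 0.7], force=20)

```text
time: 8.8
position: [0.5661, 0.2685, 0.3195]
tool_rot: [2.221, 2.221, 0.002]
ft_force: [0.3, -0.0, -1.2]
grip_width: 0.699
grip_force: 0.0
```

Run:
```python
from h import *
im2,d=grab('side')
P,im,d=pts('side'); m=(d>0)&(P[...,0]>.53)&(P[...,0]<.6)&(P[...,1]>.235)&(P[...,1]<.3)&(P[...,2]>.04)&(P[...,2]<.1)
p=P[m];print(len(p),p.min(0),p.max(0))
cv2.imwrite('pics/s3.png',cv2.resize(im2[160:360,120:320,::-1],(500,500)))
```

```text
271 [0.55338038 0.2608974  0.04044455] [0.57355817 0.28209074 0.08273317]
```

View pics/s3.png

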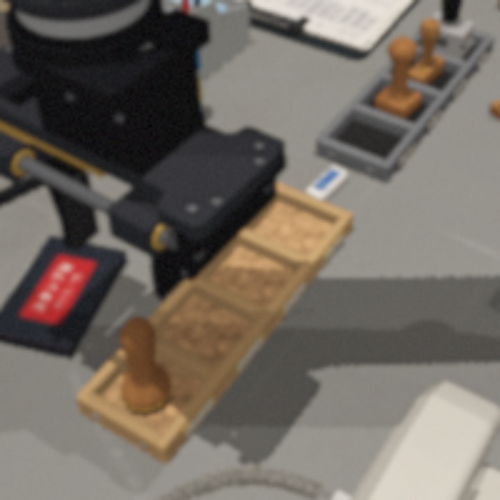

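The round stamp (140,370) stands fully down in the first well (top at z 0.083). Square stamp next.

Converted, -0.3755 m / 0.4 = -0.9388, 0.092 m / 0.4 = 0.23.

Request:
inch_along(offsets=[-0.1125, 0.0025, 0, 0, 0.7, -0.225, 0.005, 0, 0, 0.7, -0.3375, 0.01, 0, 0, 0.7, -0.45, 0.0125, 0, 0, 0.7, -0.5625, 0.0175, 0, 0, 0.7, -0.675, 0.0225, 0, 0, 0.7, -0.7875, 0.0275, 0, 0, 0.7, -0.875, 0.0275, 0, 0, 0.7, -0.925, 0.0275, 0, 0, 0.7, -0.9388, 0.0275, 0, 0, 0.7, -0.9388, 0.0275, 0, 0, 0.7, -0.9388, 0.0275, 0.075, 0, 0.7, -0.9388, 0.0275, 0.15, 0, 0.7, -0.9388, 0.0275, 0.2125, 0, 0.7, -0.9388, 0.0275, 0.23, 0, 0.7, -0.9388, 0.0275, 0.23, 0, 0.7, -0.9388, 0.0275, 0.23, 0, 0.7, -0.9388, 0.0275, 0.23, 0, 0.7], force=20)

```text
time: 10.65
position: [0.5779, -0.1067, 0.2285]
tool_rot: [2.219, 2.22, 0.003]
ft_force: [0.5, 0.3, -1.0]
grip_width: 0.697
grip_force: 0.0
```

Request:
inch_along(offsets=[0, 0, 0, 0, 0, 0, 0, 0, 0, 0, 0, 0, 0, 0, 0, 0, 0, 0, 0, 0, 0, 0, 0, 0, 0, 0, 0, 0, 0, 0, 0, 0, 0, 0, 0, 0, 0, 0, 0, 0, 0, 0, 0, 0, 0, 0, 0, 0, 0, 0, 0, 0, 0, 0, 0, 0, 0, 0, 0, 0], force=20)

```text
time: 11.85
position: [0.577, -0.107, 0.2267]
tool_rot: [-2.221, -2.221, 0.0]
ft_force: [-0.3, -0.2, -0.2]
grip_width: 0.284
grip_force: 19.7
```

The 24.7 mm width means the pads are on the lower slope of the ball. I'll regrip 8 mm lower, on the slim handle.

Converted, 0.008 m / 0.4 = 0.02.

Request:
inch_along(offsets=[0, 0, 0, 0, 0.6, 0, 0, 0, 0, 0.6, 0, 0, 0, 0, 0.6, 0, 0, 0, 0, 0.6, 0, 0, 0.02, 0, 0.6, 0, 0, 0.02, 0, 0.6, 0, 0, 0.02, 0, 0.6, 0, 0, 0.02, 0, 0, 0, 0, 0.02, 0, 0, 0, 0, 0.02, 0, 0, 0, 0, 0.02, 0, 0, 0, 0, 0.02, 0, 0, 0, 0, 0.02, 0, 0, 0, 0, 0.02, 0, 0, 0, 0, 0.02, 0, 0, 0, 0, 0.02, 0, 0, 0, 0, 0.02, 0, 0, 0, 0, 0.02, 0, 0, 0, 0, 0.02, 0, 0], force=20)

```text
time: 13.75
position: [0.5771, -0.107, 0.2189]
tool_rot: [2.221, 2.221, 0.0]
ft_force: [-0.2, 0.6, 2.3]
grip_width: 0.302
grip_force: 19.9
```

Request:
inch_along(offsets=[0, 0, 0, 0, 0, 0, 0, -0.05, 0, 0, 0, 0, -0.125, 0, 0, 0, 0, -0.2, 0, 0, 0, 0, -0.2, 0, 0, 0.075, -0.0025, -0.2, 0, 0, 0.175, -0.005, -0.2, 0, 0, 0.275, -0.0075, -0.2, 0, 0, 0.375, -0.01, -0.2, 0, 0, 0.475, -0.015, -0.2, 0, 0, 0.575, -0.02, -0.2, 0, 0, 0.6625, -0.025, -0.2, 0, 0, 0.725, -0.0275, -0.2, 0, 0, 0.7625, -0.0275, -0.2, 0, 0, 0.78, -0.0275, -0.2, 0, 0, 0.78, -0.0275, -0.2, 0, 0, 0.78, -0.0275, -0.2, 0, 0, 0.78, -0.0275, -0.2, 0, 0], force=20)

```text
time: 15.55
position: [0.5665, 0.2031, 0.2987]
tool_rot: [2.224, 2.218, -0.001]
ft_force: [0.7, -0.9, -0.2]
grip_width: 0.3
grip_force: 19.9
```

Run:
```python
from h import *
im,d=grab('scene');im2,d=grab('side'); cv2.imwrite('pics/s4.png',np.hstack([cv2.resize(im[80:280,100:300,::-1],(400,400)),cv2.resize(im2[160:360,120:320,::-1],(400,400))]))
```

```text
(no output)
```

View pics/s4.png

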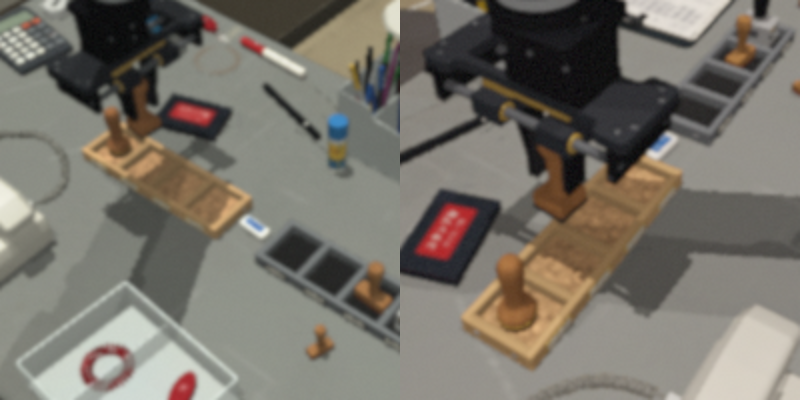

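The square stamp is held upright over the second well (scene 143,115; side 560,190). Lower and release, then approach the bar stamp.

Converted, 0.079 m / 0.4 = 0.1975, 0.076 m / 0.4 = 0.19.

Request:
inch_along(offsets=[0.0025, 0, 0.075, 0, 0, 0.0025, 0, 0.1375, 0, 0, 0.0025, 0, 0.175, 0, 0, 0.0025, 0, 0.19, 0, 0, 0.0025, 0, 0.1975, 0, 0, 0.0025, 0, 0.1975, 0, 0, 0.0025, 0, 0.1975, 0, 0, 0.0025, 0, 0.1975, 0, 0], force=20)

```text
time: 16.45
position: [0.5664, 0.2062, 0.2208]
tool_rot: [2.221, 2.221, 0.003]
ft_force: [0.6, -0.2, -0.3]
grip_width: 0.3
grip_force: 19.9
```

Request:
inch_along(offsets=[0, 0, 0, 0, 0.7, 0, 0, 0, 0, 0.7, 0, 0, 0, 0, 0.7, 0, 0, 0, 0, 0.7, 0, 0, 0, 0, 0.7, 0, 0, 0, 0, 0.7, 0, 0, 0, 0, 0.7, 0, 0, -0.075, 0, 0.7, 0, 0, -0.175, 0, 0.7, 0, 0, -0.25, 0, 0.7, 0, 0, -0.25, 0, 0.7, 0, 0, -0.25, 0, 0.7], force=20)

```text
time: 17.65
position: [0.5661, 0.206, 0.3205]
tool_rot: [2.221, 2.221, 0.002]
ft_force: [-0.8, -0.7, 0.4]
grip_width: 0.7
grip_force: 0.0
```

Run:
```python
from h import *
grab('side')
P,im,d=pts('side')
for y in (.205,.265):
    m=(d>0)&(P[...,0]>.53)&(P[...,0]<.6)&(abs(P[...,1]-y)<.025)&(P[...,2]>.04)&(P[...,2]<.1)
    p=P[m];print(len(p),p.min(0),p.max(0))
    m=(d>0)&(P[...,0]>.53)&(P[...,0]<.6)&(abs(P[...,1]-y)<.025)&(P[...,2]>.028)&(P[...,2]<.045)
    p=P[m];print(len(p),p.min(0),p.max(0))
```

```text
285 [0.55114826 0.19593746 0.04038931] [0.57739037 0.22140768 0.08901392]
69 [0.55576333 0.20172463 0.02806785] [0.57203705 0.21636983 0.04495938]
271 [0.55328996 0.26034899 0.04006204] [0.57344487 0.2823111  0.08297653]
69 [0.55394109 0.26203689 0.02803972] [0.56835453 0.28024517 0.04449876]
```

The square stamp's top is at 0.089, so it is fully down. Now the bar stamp; I'll turn it 90° in transit so its 46 mm side lies along the 60 mm side of the well.

Converted, -0.373 m / 0.4 = -0.9325, -0.37 m / 0.4 = -0.925.

Request:
inch_along(offsets=[-0.1125, 0.0025, 0, 0, 0.7, -0.225, 0.005, 0, 0, 0.7, -0.3375, 0.01, 0, 0, 0.7, -0.45, 0.0125, 0, 0, 0.7, -0.5625, 0.0175, 0, 0, 0.7, -0.675, 0.0225, 0, 0, 0.7, -0.7875, 0.0275, 0, 0, 0.7, -0.875, 0.03, 0, 0, 0.7, -0.925, 0.03, 0, 0, 0.7, -0.9325, 0.03, 0, 0, 0.7, -0.9325, 0.03, 0, 0, 0.7, -0.9325, 0.03, 0.075, 0, 0.7, -0.9325, 0.03, 0.15, 0, 0.7, -0.9325, 0.03, 0.225, 0, 0.7, -0.9325, 0.03, 0.25, 0, 0.7, -0.9325, 0.03, 0.25, 0, 0.7, -0.9325, 0.03, 0.25, 0, 0.7, -0.9325, 0.03, 0.25, 0, 0.7], force=20)

```text
time: 19.5
position: [0.579, -0.1668, 0.2217]
tool_rot: [2.219, 2.22, 0.003]
ft_force: [0.5, -0.3, 0.4]
grip_width: 0.697
grip_force: 0.0
```

Request:
inch_along(offsets=[0, 0, 0, 0, 0, 0, 0, 0, 0, 0, 0, 0, 0, 0, 0, 0, 0, 0, 0, 0, 0, 0, 0, 0, 0, 0, 0, 0, 0, 0, 0, 0, 0, 0, 0, 0, 0, 0, 0, 0, 0, 0, 0, 0, 0, 0, 0, 0, 0, 0, 0, 0, 0, 0, 0, 0, 0, 0, 0, 0, 0, 0, -0.05, 0, 0, 0, 0, -0.125, 0, 0, 0, 0, -0.2, 0, 0, 0, 0, -0.2, 0, 0, 0, 0, -0.2, 0, 0], force=20)

```text
time: 21.2
position: [0.5782, -0.167, 0.3004]
tool_rot: [2.22, 2.22, 0.001]
ft_force: [0.1, -0.5, -0.4]
grip_width: 0.214
grip_force: 19.9
```

Converted, 0.312 m / 0.4 = 0.78, -0.011 m / 0.4 = -0.0275, 1.57 rad / 2 = 0.785.

Request:
inch_along(offsets=[0.075, -0.0025, 0, 0.05, 0, 0.175, -0.005, 0, 0.11, 0, 0.275, -0.0075, 0, 0.17, 0, 0.375, -0.01, 0, 0.23, 0, 0.475, -0.015, 0, 0.29, 0, 0.575, -0.02, 0, 0.35, 0, 0.65, -0.025, 0, 0.41, 0, 0.7125, -0.0275, 0, 0.47, 0, 0.75, -0.0275, 0, 0.53, 0, 0.78, -0.0275, 0, 0.59, 0, 0.78, -0.0275, 0, 0.65, 0, 0.78, -0.0275, 0, 0.71, 0, 0.78, -0.0275, 0, 0.76, 0, 0.78, -0.0275, 0, 0.785, 0, 0.78, -0.0275, 0, 0.785, 0, 0.78, -0.0275, 0, 0.785, 0, 0.78, -0.0275, 0, 0.785, 0, 0.78, -0.0275, 0, 0.785, 0], force=20)

```text
time: 23.0
position: [0.5669, 0.1449, 0.2995]
tool_rot: [3.141, 0.002, -0.001]
ft_force: [1.0, 0.6, -0.3]
grip_width: 0.212
grip_force: 19.9
```

Run:
```python
from h import *
im,d=grab('scene');im2,d=grab('side'); cv2.imwrite('pics/s5.png',np.hstack([cv2.resize(im[80:280,100:300,::-1],(400,400)),cv2.resize(im2[160:360,120:320,::-1],(400,400))]))
print(R.from_rotvec(ctrl.get_state()['tool_rot']).as_matrix().round(3))
P,im,d=pts('side')
m=(d>0)&(abs(P[...,0]-.567)<.04)&(abs(P[...,1]-.145)<.03)&(P[...,2]>.075)&(P[...,2]<.1)
p=P[m];print(len(p),p.min(0),p.max(0))
```

```text
[[ 1.     0.001  0.   ]
 [ 0.001 -1.    -0.   ]
 [ 0.     0.    -1.   ]]
130 [0.54196834 0.13881189 0.08603981] [0.58801026 0.15788146 0.0998209 ]
```

View pics/s5.png

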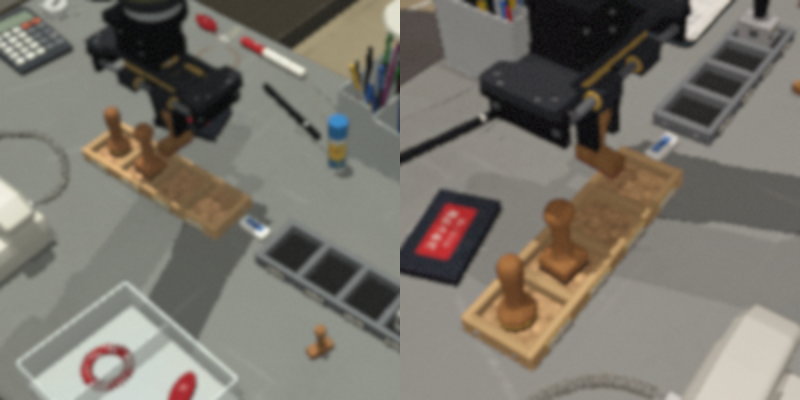

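The bar stamp is over the third well (scene 175,140; side 600,155). Its base now runs along x, from 0.542 to 0.588.

Converted, 0.079 m / 0.4 = 0.1975, 0.076 m / 0.4 = 0.19.

Request:
inch_along(offsets=[0, 0, 0.075, 0, 0, 0, 0, 0.1375, 0, 0, 0, 0, 0.175, 0, 0, 0, 0, 0.19, 0, 0, 0, 0, 0.1975, 0, 0, 0, 0, 0.1975, 0, 0, 0, 0, 0.1975, 0, 0, 0, 0, 0.1975, 0, 0], force=20)

```text
time: 23.9
position: [0.5675, 0.1451, 0.2218]
tool_rot: [-3.141, -0.001, -0.003]
ft_force: [-0.0, -0.4, -1.0]
grip_width: 0.212
grip_force: 19.9
```

Request:
inch_along(offsets=[0, 0, 0, 0, 0.4, 0, 0, 0, 0, 0.4, 0, 0, 0, 0, 0.4, 0, 0, 0, 0, 0.4, 0, 0, 0, 0, 0.4, 0, 0, 0, 0, 0.4, 0, 0, -0.075, 0, 0.4, 0, 0, -0.175, 0, 0.4, 0, 0, -0.25, 0, 0.4, 0, 0, -0.25, 0, 0.4, 0, 0, -0.25, 0, 0.4], force=20)

```text
time: 25.0
position: [0.5671, 0.145, 0.3215]
tool_rot: [-3.141, -0.001, -0.003]
ft_force: [0.4, -0.1, -0.2]
grip_width: 0.4
grip_force: 0.0
```

Run:
```python
from h import *
grab('side')
P,im,d=pts('side')
for y in (.145,.205,.265):
    m=(d>0)&(P[...,0]>.53)&(P[...,0]<.6)&(abs(P[...,1]-y)<.025)&(P[...,2]>.04)&(P[...,2]<.1)
    p=P[m];print(len(p),p.min(0),p.max(0))
```

```text
153 [0.55641467 0.13957149 0.04013069] [0.57537199 0.15725295 0.07644761]
285 [0.55158465 0.1949165  0.0404124 ] [0.57691395 0.22199221 0.08902329]
270 [0.55398694 0.26012718 0.04007819] [0.57433224 0.28220017 0.08288771]
```

The bar's top is at 0.0765, so it is fully down. Last is the date stamp; I turn the tool back on the way. The tool's x is now world x and its y is world −y.

Converted, 0.3715 m / 0.4 = 0.9288, 0.013 m / 0.4 = 0.0325, -1.57 rad / 2 = -0.785.

Request:
inch_along(offsets=[0.0025, 0.1, 0, -0.06, 0.7, 0.005, 0.2, 0, -0.12, 0.7, 0.0075, 0.3, 0, -0.18, 0.7, 0.0125, 0.4, 0, -0.24, 0.7, 0.0175, 0.5, 0, -0.3, 0.7, 0.0225, 0.6, 0, -0.36, 0.7, 0.0275, 0.7, 0, -0.42, 0.7, 0.0325, 0.775, 0, -0.48, 0.7, 0.0325, 0.85, 0, -0.54, 0.7, 0.0325, 0.9, 0, -0.6, 0.7, 0.0325, 0.9288, 0, -0.66, 0.7, 0.0325, 0.9288, 0, -0.72, 0.7, 0.0325, 0.9288, 0, -0.785, 0.7, 0.0325, 0.9288, 0, -0.785, 0.7, 0.0325, 0.9288, 0, -0.785, 0.7, 0.0325, 0.9288, 0, -0.785, 0.7], force=20)

```text
time: 26.65
position: [0.5802, -0.2263, 0.32]
tool_rot: [-2.223, -2.219, 0.001]
ft_force: [-0.4, -0.5, 0.3]
grip_width: 0.7
grip_force: 0.0
```

Request:
inch_along(offsets=[0, 0, 0.075, 0, 0.7, 0, 0, 0.15, 0, 0.7, 0, 0, 0.2, 0, 0.7, 0, 0, 0.22, 0, 0.7, 0, 0, 0.22, 0, 0.7, 0, 0, 0.22, 0, 0.7, 0, 0, 0.22, 0, 0, 0, 0, 0.22, 0, 0, 0, 0, 0.22, 0, 0, 0, 0, 0.22, 0, 0, 0, 0, 0.22, 0, 0, 0, 0, 0.22, 0, 0, 0, 0, 0.22, 0, 0, 0, 0, 0.22, 0, 0, 0, 0, 0.22, 0, 0, 0, 0, 0.22, 0, 0, 0, 0, 0.22, 0, 0, 0, 0, 0.22, 0, 0], force=20)

```text
time: 28.45
position: [0.5804, -0.2265, 0.2328]
tool_rot: [2.221, 2.221, 0.0]
ft_force: [0.1, -0.6, -0.3]
grip_width: 0.263
grip_force: 19.8
```

Gripped at 23 mm. Lift and carry to the fourth well.

Converted, 0.312 m / 0.4 = 0.78, 0.305 m / 0.4 = 0.7625.

Request:
inch_along(offsets=[0, 0, -0.05, 0, 0, 0, 0, -0.125, 0, 0, 0, 0, -0.2, 0, 0, 0, 0, -0.2, 0, 0, 0.075, -0.0025, -0.2, 0, 0, 0.175, -0.005, -0.2, 0, 0, 0.275, -0.0075, -0.2, 0, 0, 0.375, -0.01, -0.2, 0, 0, 0.475, -0.015, -0.2, 0, 0, 0.575, -0.02, -0.2, 0, 0, 0.6625, -0.025, -0.2, 0, 0, 0.725, -0.0275, -0.2, 0, 0, 0.7625, -0.0275, -0.2, 0, 0, 0.78, -0.0275, -0.2, 0, 0, 0.78, -0.0275, -0.2, 0, 0, 0.78, -0.0275, -0.2, 0, 0, 0.78, -0.0275, -0.2, 0, 0], force=25)

```text
time: 30.15
position: [0.5695, 0.0836, 0.3127]
tool_rot: [2.224, 2.218, -0.001]
ft_force: [0.4, -0.9, -0.9]
grip_width: 0.261
grip_force: 24.8
```

Run:
```python
from h import *
im,d=grab('scene');im2,d=grab('side'); cv2.imwrite('pics/s6.png',np.hstack([cv2.resize(im[80:280,100:300,::-1],(400,400)),cv2.resize(im2[160:360,120:320,::-1],(400,400))]))
P,im,d=pts('side')
m=(d>0)&(abs(P[...,0]-.567)<.04)&(abs(P[...,1]-.085)<.03)&(P[...,2]>.075)&(P[...,2]<.11)
p=P[m];print(len(p),p.min(0),p.max(0))
```

```text
260 [0.5467537  0.06746468 0.08598361] [0.59129396 0.10278376 0.10993532]
```

View pics/s6.png

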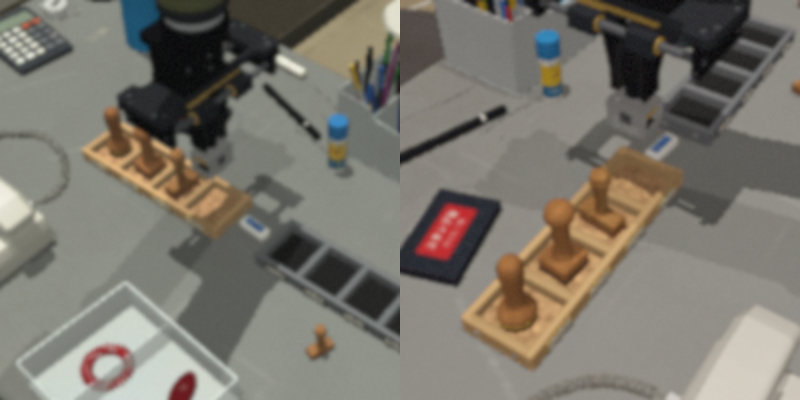

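The date stamp is upright over the fourth well (scene 215,155; side 635,115), and the other three stand correctly. Lower and release.

Careful with the scale: shifts go in shares of 0.4 m and turns go in shares of 2 rad. That gives: 0.079 m / 0.4 = 0.1975, 0.076 m / 0.4 = 0.19.

Request:
inch_along(offsets=[0.0025, 0, 0.075, 0, 0, 0.0025, 0, 0.1375, 0, 0, 0.0025, 0, 0.175, 0, 0, 0.0025, 0, 0.19, 0, 0, 0.0025, 0, 0.1975, 0, 0, 0.0025, 0, 0.1975, 0, 0, 0.0025, 0, 0.1975, 0, 0, 0.0025, 0, 0.1975, 0, 0], force=25)

```text
time: 31.05
position: [0.5698, 0.0866, 0.2348]
tool_rot: [2.221, 2.221, 0.002]
ft_force: [-0.2, 0.5, -0.9]
grip_width: 0.265
grip_force: 24.8
```

Request:
inch_along(offsets=[0, 0, 0, 0, 0.7, 0, 0, 0, 0, 0.7, 0, 0, 0, 0, 0.7, 0, 0, 0, 0, 0.7, 0, 0, 0, 0, 0.7, 0, 0, 0, 0, 0.7, 0, 0, -0.075, 0, 0.7, 0, 0, -0.175, 0, 0.7, 0, 0, -0.275, 0, 0.7, 0, 0, -0.375, 0, 0.7, -0.125, 0, -0.45, 0, 0.7, -0.25, 0, -0.45, 0, 0.7, -0.25, 0, -0.45, 0, 0.7, -0.25, 0, -0.45, 0, 0.7], force=25)

```text
time: 32.45
position: [0.5692, -0.0163, 0.414]
tool_rot: [2.227, 2.215, -0.0]
ft_force: [0.1, 0.2, 0.0]
grip_width: 0.702
grip_force: 0.0
```

Run:
```python
from h import *
im,_=grab('scene');im2,_=grab('side'); cv2.imwrite('pics/s7.png',np.hstack([cv2.resize(im[80:280,100:300,::-1],(400,400)),cv2.resize(im2[160:360,120:320,::-1],(400,400))]))
for n in('side','scene'):
  P,im,d=pts(n)
  for y in (.085,.145,.205,.265):
    m=(d>0)&(P[...,0]>.53)&(P[...,0]<.6)&(abs(P[...,1]-y)<.025)&(P[...,2]>.04)&(P[...,2]<.12)
    p=P[m];print(n,len(p),p.min(0).round(4),p.max(0).round(4))
```

```text
side 314 [0.5479 0.0724 0.04  ] [0.5915 0.1047 0.0951]
side 154 [0.5562 0.1402 0.0405] [0.5752 0.1572 0.0769]
side 290 [0.5521 0.1951 0.04  ] [0.5771 0.2211 0.0889]
side 267 [0.554  0.2601 0.0403] [0.5734 0.2822 0.0835]
scene 183 [0.5477 0.0679 0.0401] [0.5915 0.0994 0.0961]
scene 79 [0.5563 0.1339 0.0402] [0.5763 0.1537 0.0772]
scene 122 [0.5518 0.191  0.0414] [0.5757 0.2147 0.0892]
scene 106 [0.5532 0.2554 0.0403] [0.574  0.2778 0.0826]
```

View pics/s7.png

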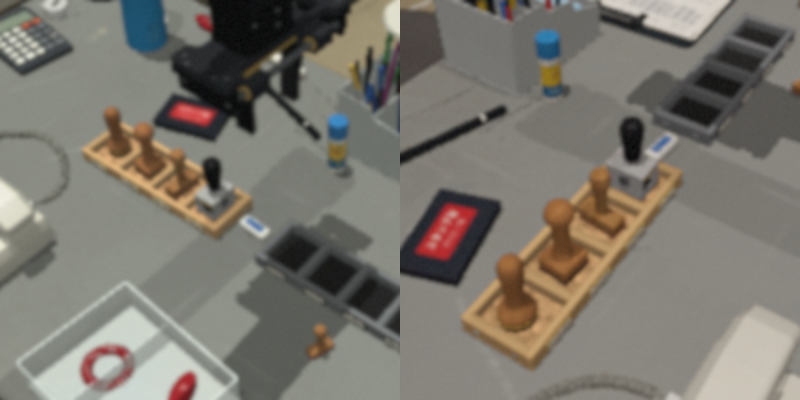

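All four stamps stand upright and fully down in order, the bystanders are where they were, and the gripper is clear. Handing in.

```bash
python3 -c "from bench import ctrl; print(ctrl.close_job())"
```

```text
the job is handed in; nothing more can be done
None
```

The round, square, bar and date stamps now stand in the new rack in their original left-to-right order, upright and fully down by camera measurement. The eraser, glue stick and ink pad look undisturbed. The job is handed in at about 32 s; no verdict came back.

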